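# Pack the laid-out tools into the service case in working order

### The arm

A 6-joint arm with a two-finger parallel gripper is mounted at the origin on a cart in front of the work surface, level with it; the furniture and walls round the work are solid. World frame = base frame: x ahead of the robot, y to its left, z up, the work surface at z = 0. Lengths are in mm, angles in rad, forces in N, time in s.
With the tool pointing down it reaches from about 250 to 775 mm from the base axis. Payload 4 kg.
Tool frame: the origin (TCP) lies at the very end of the fingers, on their centre line; the grasp point (between the pads) lies 19 mm behind it; z points along the fingers, y is the line along which they close (so a half turn about z gives the same grasp; the last joint's range is limited). The gripper opens to 94 mm and grips with 3 to 60 N. Pads are 16 mm wide; open, the fingers measure 119 mm over their backs; the gripper's body (75 mm by 177 mm) begins 78 mm behind the grasp point.
Start: joints at [-1.277, 0.087, 1.371, -0, 1.684, -0.103], TCP at [212.557, -507.287, 205.506] pointing down, gripper open.
Joint ranges: [-3.1, 3.1], [-0.76, 2.03], [0.27, 2.55], [-1.08, 4.22], [0.17, 2.65], [-2.57, 2.57]. Speed limits (rad/s): [2.79, 2.79, 3.14, 3.14, 3.14, 3.14].

### API

Orientations are given as a rotation vector (axis times angle).
In Python, from cell import * gives the robot as it stands.
- The arm moves only by the shell command python3 -m jog 'ROWS' [OPENING] [FORCE]. ROWS is text: rows parted by semicolons, each of 6 numbers parted by spaces: the shift along the tool's x, y, z in cm, then the turn, a rotation vector about the tool's x, y, z in units of 8 degrees (1.0 is 8 degrees). In form: dx dy dz ax ay az; .... A call has 1 to 12 rows; each row shifts and turns the commanded pose from where the row before left it, along the tool's axes as they then stand; what a row does not reach is not made up. A row lasts 1/10 s, in which the tool goes at most 50 mm and 8.59 degrees, less where a joint would pass 70% of its speed; a pose out of reach is approached as far as the arm can. A call is refused whole if a number of a shift passes 5 or a number of a turn 1, either way. A call with a gripper value outside its range is refused whole. OPENING is the closure, from 0 (fully open) to 1 (shut), set as the call begins (- or left out, the last holds). The fingers move at their own pace and stop on an object; FORCE is the grip in N (left out, the last holds). Time passes only in rows, so rows that do not move let the fingers close. It gives the time, the measured TCP pose, the force, the opening and the grip force at its end, in the units of the state.
- state(): the state, without advancing time (a new reading comes with each control period).
- camera(name): name is "side" or "top"; returns a dict with "color" (400x640x3 uint8, red, green, blue), "vfov" (degrees; the focal length in pixels is half the picture's height over the tangent of half this angle, whatever the lens; pixels are square), "cx", "cy" (the principal point, pixels), "k1" (the pictures are not rectified: a ray, as slopes to the right and down, at radius r is drawn at 1 + k1 r^2 times it, then the intrinsics apply), "R" (3x3) and "t" (3): a world point X has camera coordinates R X + t. Camera axes: x right, y down, z forward; pixel columns grow to the right and rows downward; lengths in mm; the calibration is good to about 2 mm. A picture is of the moment at which its call begins. There is no depth.
- close_job(): hands the job in; it is judged then, once.
Trained networks look in a picture, given as the dict that the camera call returned (one of the last four; its "shot" number tells which), for a name from the list of things; names that differ only in an ending like _2 or _b are one class to them, and where a whole thing is asked for, a point or a joint stands for the part that bears it (a point fixed in the world has none). Each returns a list of dicts, best first, with "p" (0 to 1); they miss things now and then, are a little off and sometimes report something else, mostly with a low value. They report only what shows in the picture. A call takes as long as a camera call.
- search_frame(name, picture): "centre" ([column, row] in pixels, amid what is visible of it).
- outline_of(name, picture): "pixels" (400x640 bool, what is visible of it) and "centre" ([column, row] in pixels, amid what is visible of it).
- pinpoint(name, picture): "centre" ([column, row] in pixels: a listed point, or the origin of a listed thing).
The state is a dict: "t": time; "q": joint angles; "joint_velocities": joint speeds; "effort": joint torques, N m; "tool_pos": TCP position; "tool_rot": TCP orientation; "ft_force": force on the tool from outside, world axes, zero at the start; "moment": the same for the moment, N m; "gripper_width": opening from 0.0 (shut) to 1.0 (fully open); "finger_force": force on a finger pad.
Only numpy, scipy, OpenCV 4.12 (cv2) and the standard library are available. Lean on these libraries where they do the work, as an engineer would, in place of code of your own. Each camera call takes 0.05 s, during which the arm holds its last target. There are 200 camera calls.

### The job

The three hand tools lie in the bench rack in the order in which the fitter will need them on site. Move them one at a time into the service case in the same order, counted from the red tab of each (the tool at the rack's red tab into the compartment with the red tab, the middle one into the middle, the far one into the far one), each lying flat and lengthwise in its compartment. The crimping pliers lie open and fit only when closed, so squeeze them shut; leave the loose timer, the tape roll and the assembled carrier alone.

Things in the scene. Friction and masses are not known exactly. Their poses are not given: they have to be found in the camera images.
- rack_1: first place of the open aluminium bench rack: black rubber floor 197 x 76 mm with a red tab before its front (-x) edge, at one end of the row (either end). Origin at its centre, on the floor's top, 9 mm above the bench; x along the place (away from the robot at yaw 0), y across. Places are 80 mm apart; wire hoops 21 mm high part them, only at x = 54 to 98 mm; the rack's rim is 18 mm high.
- rack_2: second, middle place of the bench rack, like the first but with a grey tab
- rack_3: third place of the bench rack, at the end away from the red tab, grey tab
- case_1: first compartment of the black service case: grey floor 214 x 74 mm with a red tab on the wall at its front (-x) edge, at one end of the row (either end). Origin at its centre, on the floor's top, 9 mm above the bench; x along the place (away from the robot at yaw 0), y across. Compartments are 78 mm apart, 73 mm wide between grey ribs 33 mm high that stand only at |x| = 65 to 109 mm.
- case_2: second, middle compartment of the case, like the first but with a grey tab. The case is 226 (x) x 290 (y) mm with its middle here; its walls are 34 mm high, the open lid leans back behind it (+x side, 190 mm high).
- case_3: third compartment of the case, at the end away from the red tab, grey tab
- pliers: crimping pliers, black head, red grips, 180 mm long, 11 mm thick, flat; 57 mm wide closed. Origin: middle of its underside; y runs along it to the jaws; grips at y = -90 to -17 mm, rivet at y = 28. The -x grip is fixed; the +x grip swings easily about the rivet, no spring, stays put. At y = -30 the grips are 44 mm wide over all closed, 56 to 60 as they start; squeeze there, low, or they slip.
- pliers_handle (a joint): opening of the pliers' swinging grip, rad: 0 closed, 0.20 to 0.28 at the start, 0.42 wide open
- screwdriver: screwdriver 185 mm long with a black and red handle 28 mm wide and 26 mm high. Origin: middle of its underside; y runs along it to the tip; the handle is at y = -92 to 7 mm, the thin shaft beyond.
- hook_tool: thin spring hook lying with its handle towards the robot: red handle, 130 mm long, 9 mm high, 9 mm wide. Origin: middle of its underside; y runs along it to the handle's end; the handle is at y = -34 to 65 mm, the thin wire hook at the -y end.

How it is judged (in metres and radians):
At the end, for the whole second after the job is handed in: each compartment of the case holds one tool (its middle within 39 mm of the compartment's), in the rack's order counted from the red tabs, flat on the floor, lengthwise within 0.35 rad; the pliers are closed (under 0.1 rad); all is at rest (distance between any of pliers, screwdriver, hook_tool and case_1 below 0.039 m and distance between any of pliers, screwdriver, hook_tool and case_2 below 0.039 m and distance between any of pliers, screwdriver, hook_tool and case_3 below 0.039 m and height (world z) of each of pliers, screwdriver, hook_tool below 0.03 m and angle between the y axis of each of pliers, screwdriver, hook_tool and the x axis of case_2, either way round below 0.35 rad and angle between pliers's own y axis and vertical between 1.45 and 1.69 rad and angle between screwdriver's own y axis and vertical between 1.45 and 1.69 rad and angle between hook_tool's own y axis and vertical between 1.45 and 1.69 rad and value of joint pliers_handle below 0.1 rad and linear speed of each of pliers, screwdriver, hook_tool below 0.02 m/s); the robot touches nothing.
It fails at once if a tool lies in a compartment of the case while the rack place of the same number (counted from the red one) still holds its tool: the order is not kept ((distance between any of pliers, screwdriver, hook_tool and case_1 below 0.039 m and distance between any of pliers, screwdriver, hook_tool and rack_1 below 0.035 m) or (distance between any of pliers, screwdriver, hook_tool and case_2 below 0.039 m and distance between any of pliers, screwdriver, hook_tool and rack_2 below 0.035 m) or (distance between any of pliers, screwdriver, hook_tool and case_3 below 0.039 m and distance between any of pliers, screwdriver, hook_tool and rack_3 below 0.035 m)).
It fails at once if two tools are away from rack and case at once (they are to be moved one at a time) ((horizontal distance between each of pliers, screwdriver and rack_2 above 0.14 m and horizontal distance between each of pliers, screwdriver and case_2 above 0.14 m) or (horizontal distance between each of pliers, hook_tool and rack_2 above 0.14 m and horizontal distance between each of pliers, hook_tool and case_2 above 0.14 m) or (horizontal distance between each of screwdriver, hook_tool and rack_2 above 0.14 m and horizontal distance between each of screwdriver, hook_tool and case_2 above 0.14 m)).
It fails at once if the loose timer, the tape roll or the assembled carrier is pushed more than 25 mm (distance of any of timer_a, tape, asm from where it was at the start of the episode above 0.025 m).
It also fails if it takes over 131 s, if anything falls off the work surface, if the arm or the gripper's body presses on something with over 40 N, if the wrist force passes 120 N, or if a joint passes its speed limit or range.

## Working session

There is one attempt and no reset: what is moved stays moved. The work goes in short steps, Python scripts to look and compute and a shell command to move; the robot and the scene stay as the last step left them, time stands still between calls to the robot, and variables do not carry over. Pictures are saved under pics/ and viewed, at most 14 in all, crops included, and the job is handed in when it is done.

```bash
ls; mkdir -p pics
cat > h.py <<'E'
from cell import *
import numpy as np, cv2
from scipy.spatial.transform import Rotation as Ro
def ray(c,p):
    f=c["color"].shape[0]/2/np.tan(np.radians(c["vfov"])/2)
    d=np.array([(p[0]-c["cx"])/f,(p[1]-c["cy"])/f]);u=d.copy()
    for _ in range(30): u=d/(1+c["k1"]*(u@u))
    R=np.array(c["R"]);t=np.array(c["t"])
    return -R.T@t, R.T@np.array([u[0],u[1],1])
def at(c,p,z):
    o,d=ray(c,p); return o+d*(z-o[2])/d[2]
def save(c,n,s=1,crop=None):
    im=c["color"][:,:,::-1]
    if crop: im=im[crop[1]:crop[3],crop[0]:crop[2]]
    cv2.imwrite("pics/"+n+".png",cv2.resize(im,None,fx=s,fy=s))
E
python3 - <<'E'
from h import *
for n in("top","side"):
    c=camera(n);save(c,n+"0",1.25)
    print(n,(-np.array(c["R"]).T@np.array(c["t"])).round(),c["vfov"])
    for k in("rack_1","case_1","pliers","screwdriver","hook_tool"):
        z={"r":9,"c":9}.get(k[0],9)
        for f in(search_frame,pinpoint):
            print(k,f.__name__,[(np.round(d["centre"]).tolist(),round(d["p"],2),at(c,d["centre"],9)[:2].round().tolist()) for d in f(k,c)[:4]])
s=state();print(s["tool_pos"],s["tool_rot"],Ro.from_rotvec(s["tool_rot"]).as_matrix().round(2),s["t"])
E
```

```text
pics
top [369.  -9. 907.] 53.21002161430098
rack_1 call [([401.0, 193.0], 0.9, [508.0, -193.0]), ([440.0, 195.0], 0.84, [503.0, -282.0]), ([371.0, 183.0], 0.62, [530.0, -126.0])]
rack_1 call [([440.0, 190.0], 0.91, [514.0, -283.0]), ([406.0, 190.0], 0.87, [515.0, -204.0]), ([368.0, 190.0], 0.7, [514.0, -117.0])]
case_1 call [([261.0, 184.0], 0.81, [528.0, 127.0]), ([196.0, 195.0], 0.68, [503.0, 275.0]), ([229.0, 192.0], 0.63, [511.0, 200.0]), ([446.0, 190.0], 0.59, [515.0, -297.0])]
case_1 call [([197.0, 192.0], 0.96, [511.0, 273.0]), ([259.0, 184.0], 0.67, [528.0, 131.0]), ([225.0, 192.0], 0.65, [511.0, 208.0])]
pliers call [([435.0, 190.0], 0.72, [514.0, -272.0])]
pliers call [([436.0, 186.0], 0.79, [524.0, -274.0])]
screwdriver call [([366.0, 209.0], 0.56, [470.0, -113.0])]
screwdriver call [([367.0, 188.0], 0.92, [520.0, -116.0])]
hook_tool call [([404.0, 196.0], 0.69, [502.0, -201.0])]
hook_tool call [([403.0, 186.0], 0.45, [523.0, -198.0])]
side [ 462. 1039.  644.] 49.54148717156023
rack_1 call [([313.0, 192.0], 0.94, [522.0, -115.0]), ([321.0, 182.0], 0.69, [499.0, -184.0]), (
[... 280 characters left out ...]
6.0], 0.64, [494.0, 278.0])]
case_1 call [([308.0, 253.0], 0.82, [520.0, 190.0]), ([306.0, 240.0], 0.82, [527.0, 134.0]), ([315.0, 276.0], 0.71, [500.0, 275.0])]
pliers call [([307.0, 165.0], 0.72, [552.0, -312.0]), ([330.0, 190.0], 0.31, [471.0, -131.0])]
pliers call [([318.0, 169.0], 0.76, [511.0, -276.0])]
screwdriver call [([331.0, 190.0], 0.86, [468.0, -130.0])]
screwdriver call [([314.0, 192.0], 0.56, [519.0, -117.0])]
hook_tool call [([308.0, 195.0], 0.41, [535.0, -99.0])]
hook_tool call [([319.0, 181.0], 0.52, [506.0, -193.0])]
[ 212.53333326 -507.2990703   205.51057415] [3.07988634e+00 6.19114096e-01 4.37102200e-06] [[ 0.92  0.39  0.  ]
 [ 0.39 -0.92 -0.  ]
 [-0.    0.   -1.  ]] 1.1
```

View pics/top0.png

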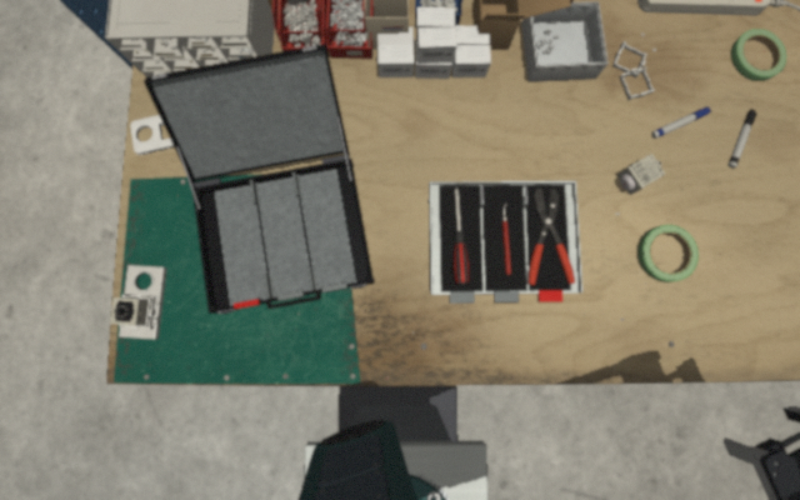

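Run:
```python
from h import *
c=camera("top");save(c,"rack0",4,(340,130,480,260));save(c,"case0",4,(160,130,300,260))
for k,z in(("pliers",14),("screwdriver",20),("hook_tool",14)):
    d=outline_of(k,c)[0];v,u=np.nonzero(d["pixels"])
    P=np.array([at(c,p,z)[:2] for p in zip(u,v)])
    m=P.mean(0);w,V=np.linalg.eigh(np.cov(P.T));a=V[:,1]*np.sign(V[0,1]);q=(P-m)@a;r=(P-m)@V[:,0]
    print(k,d["p"],len(P),"mean",m.round(1),"axis deg",np.degrees(np.arctan2(a[1],a[0])).round(1),"ext",q.min().round(),q.max().round(),r.min().round(),r.max().round(),"mid",(m+a*(q.min()+q.max())/2).round(1))
```

```text
pliers 0.91 743 mean [ 516.  -281.1] axis deg 3.4 ext -86.0 88.0 -44.0 36.0 mid [ 516.7 -281. ]
screwdriver 0.74 587 mean [ 486.4 -115.4] axis deg 2.6 ext -61.0 117.0 -15.0 14.0 mid [ 514.2 -114.2]
hook_tool 0.77 143 mean [ 497.3 -200.6] axis deg 2.3 ext -47.0 51.0 -5.0 5.0 mid [ 499.4 -200.5]
```

View crops.

The top view shows the rack's red tab at (550,296), under the pliers. The hook is in the middle place and the screwdriver is in place 3, at the left. The case is turned clockwise by about 10°, with its red tab at (245,303), its +y end. So the pliers go in the leftmost compartment, the hook in the middle one and the screwdriver in the right one.

View pics/rack0.png

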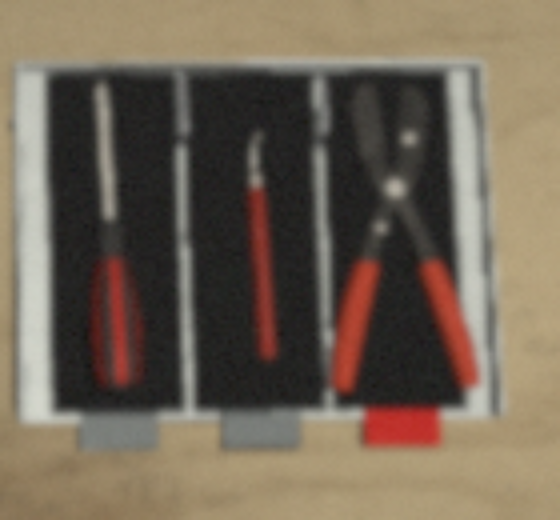

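View pics/case0.png

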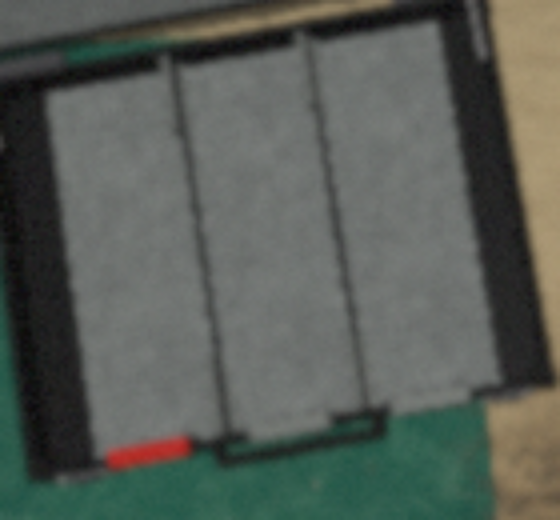

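The rack crop shows the rivet at (395,187), the pliers' grip ends at (343,388) and (468,385), and a flat strip with a thin rim beyond it to the right of place 1. The case crop shows the floor corners at (48,92), (443,20), (498,380) and (95,460).

Run:
```python
from h import *
c=camera("top")
def A(p,z,o): return at(c,(p[0]/4-.4+o[0],p[1]/4-.4+o[1]),z)[:2]
r=(340,130);k=(160,130)
print("rivet",A((395,187),18,r),"Lend",A((343,388),14,r),"Rend",A((468,385),14,r))
for y,n in((300,""),(320,"")):
    pass
print("grip L/R edges at row 290",A((346,290),15,r),A((448,290),15,r))
print("rack floor corners",[A(p,9,r).round(1) for p in((50,75),(52,410),(466,405),(449,72))],"outer R",A((485,62),18,r),A((500,412),18,r))
print("screw handle end",A((118,385),15,r),"tip",A((100,85),18,r),"collar",A((110,250),20,r))
print("hook end",A((268,357),14,r),"neck",A((258,187),14,r),"tip",A((257,133),11,r))
P=[A(p,9,k) for p in((48,92),(443,20),(498,380),(95,460))];print("case",np.round(P,1))
ax=(P[1]-P[2])/np.linalg.norm(P[1]-P[2]);lat=(P[0]-P[1]);print("yaw from side",np.degrees(np.arctan2(ax[1],ax[0])),np.degrees(np.arctan2((P[0]-P[3])[1],(P[0]-P[3])[0])),"from back",np.degrees(np.arctan2(-lat[0],lat[1])),np.linalg.norm(lat))
b=np.arctan2(-lat[0],lat[1]);m=(P[0]+P[1])/2-107*np.array([np.cos(b),np.sin(b)]);print("case2",m)
for i in(1,-1):print(m+78*i*np.array([-np.sin(b),np.cos(b)]))
```

```text
rivet [ 544.83531516 -277.98473006] Lend [ 430.69967323 -244.77833165] Rend [ 432.18532343 -315.85812127]
grip L/R edges at row 290 [ 486.05656572 -248.30180709] [ 486.01439669 -306.65170595]
rack floor corners [array([612.5, -82.6]), array([419. , -81.4]), array([ 421.2, -315.9]), array([ 615. , -315.7])] outer R [ 618.54542979 -333.97383981] [ 416.72612021 -331.91558218]
screw handle end [ 432.56676016 -118.01473345] tip [ 604.17397301 -110.44778835] collar [ 508.17071685 -114.23271809]
hook end [ 448.22848132 -202.94867534] neck [ 545.52507251 -200.28751825] tip [ 577.78958914 -201.36937141]
case [[602.9 336.3]
 [645.4 107.3]
 [435.9  72.5]
 [390.9 298.2]]
yaw from side 9.433494430450734 10.179152088241862 from back 10.529037693664893 232.896698853694
case2 [518.93719316 202.24528239]
[504.68395528 278.93195144]
[533.19043104 125.55861334]
```

```bash
cat > go.py <<'E'
import sys
from h import *
x,y,z,yaw=map(float,sys.argv[1:5])
s=state();R=Ro.from_rotvec(s["tool_rot"])
Rt=Ro.from_euler("z",yaw,degrees=True)*Ro.from_euler("x",180,degrees=True)
d=Rt.inv().apply(np.array([x,y,z])-s["tool_pos"])/10
w=np.degrees((R.inv()*Rt).as_rotvec())/8
print("t",round(s["t"],1),"pos",np.round(s["tool_pos"],1),"turn first:",w.round(2),"then shift cm:",d.round(2),"force",np.round(s["ft_force"],1),"grip",round(s["gripper_width"],3),round(s["finger_force"],1))
E
python3 go.py 487 -277.5 100 -7
```

```text
t 1.4 pos [ 212.6 -507.3  205.5] turn first: [ 0.   -0.    3.72] then shift cm: [ 24.44 -26.15  10.55] force [ 0.2 -1.2 -0.1] grip 0.999 0.0
```

```bash
python3 -m jog '0 0 0 0 0 0.93; 0 0 0 0 0 0.93; 0 0 0 0 0 0.93; 0 0 0 0 0 0.93; 3.5 -3.7 1.5 0 0 0; 3.5 -3.7 1.5 0 0 0; 3.5 -3.7 1.5 0 0 0; 3.5 -3.7 1.5 0 0 0; 3.5 -3.7 1.5 0 0 0; 3.5 -3.7 1.5 0 0 0; 3.4 -3.9 1.5 0 0 0; 0 0 0 0 0 0' 0.255 40; python3 go.py 487 -277.5 30 -7
```

```text
t: 2.55
tool_pos: [472.5, -286.7, 104.2]
tool_rot: [-3.132, 0.181, 0.003]
ft_force: [-1.3, -0.6, -0.5]
gripper_width: 0.743
finger_force: 0.0
t 2.5 pos [ 472.5 -286.7  104.2] turn first: [-0.03  0.02  0.05] then shift cm: [ 1.32 -1.09  7.42] force [-1.3 -0.6 -0.5] grip 0.743 0.0
```

```bash
python3 -m jog '0 0 0 0 0 0; 0 0 0 0 0 0; 0 0 0 0 0 0' ; python3 go.py 487 -277.5 40 -7
```

```text
t: 2.85
tool_pos: [469.6, -293.3, 107.6]
tool_rot: [3.134, -0.196, 0.001]
ft_force: [0.4, -1.0, -0.6]
gripper_width: 0.744
finger_force: 0.0
t 2.9 pos [ 469.6 -293.3  107.6] turn first: [ 0.01 -0.01 -0.02] then shift cm: [ 1.54 -1.78  6.76] force [ 0.4 -1.  -0.6] grip 0.744 0.0
```

```bash
python3 -m jog '0.8 -0.9 1.5 0 0 0; 0.7 -0.9 1.5 0 0 0; 0 0 1.5 0 0 0; 0 0 1.5 0 0 0; 0 0 0.7 0 0 0;0 0 0 0 0 0;0 0 0 0 0 0' ; python3 go.py 487 -277.5 12 -7
python3 - <<'E'
from h import *
save(camera("top"),"p1",4,(380,140,500,260)); save(camera("side"),"p1s",4,(260,110,410,230))
E
```

```text
t: 3.55
tool_pos: [487.3, -276.1, 39.8]
tool_rot: [3.136, -0.193, 0.0]
ft_force: [0.4, -0.8, -1.0]
gripper_width: 0.742
finger_force: 0.0
t 3.5 pos [ 487.3 -276.1   39.8] turn first: [ 0.   -0.   -0.01] then shift cm: [-0.01  0.14  2.78] force [ 0.4 -0.8 -1. ] grip 0.742 0.0
```

View pics/p1.png

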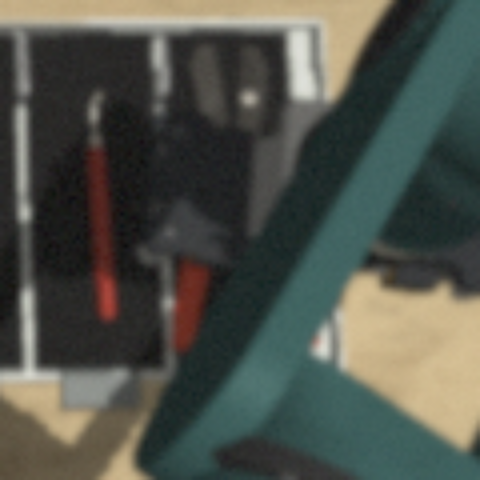

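View pics/p1s.png

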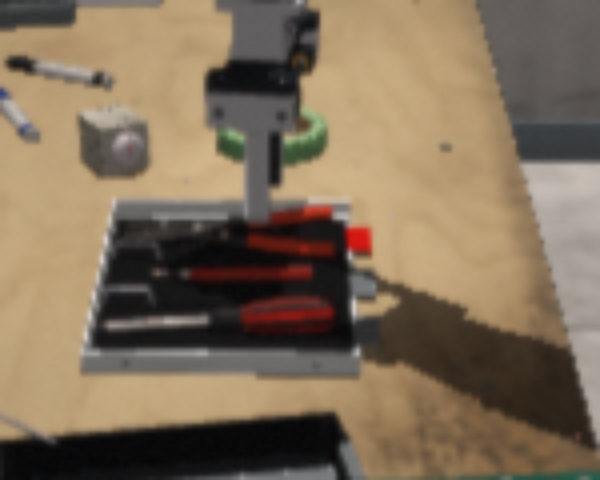

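The side view shows the left finger tip at (258,215), just behind where the red grips begin. The top view shows the arm clear of the hook. I'll go down and squeeze.

```bash
python3 -m jog '0 0.1 1 0 0 0; 0 0 1 0 0 0; 0 0 0.5 0 0 0; 0 0 0.3 0 0 0; 0 0 0.1 0 0 0;0 0 0 0 0 0;0 0 0 0 0 0' ; python3 go.py 487 -277.5 11 -7
```

```text
t: 4.35
tool_pos: [486.7, -276.6, 10.3]
tool_rot: [-3.135, 0.192, 0.002]
ft_force: [0.0, -1.4, 0.6]
gripper_width: 0.745
finger_force: 0.3
t 4.3 pos [ 486.7 -276.6   10.3] turn first: [-0.    0.01 -0.  ] then shift cm: [ 0.04  0.09 -0.07] force [ 0.  -1.4  0.6] grip 0.745 0.3
```

```bash
python3 -m jog '0 0 0 0 0 0;0 0 0 0 0 0;0 0 0 0 0 0;0 0 0 0 0 0;0 0 0 0 0 0;0 0 0 0 0 0;0 0 0 0 0 0;0 0 0 0 0 0;0 0 0 0 0 0;0 0 0 0 0 0' 0.7 25; python3 -m jog '0 0 0 0 0 0;0 0 0 0 0 0;0 0 0 0 0 0' 0.7 45; python3 go.py 487 -277.5 60 -7
```

```text
t: 5.35
tool_pos: [487.0, -276.9, 10.7]
tool_rot: [3.136, -0.193, -0.0]
ft_force: [0.0, -0.5, -2.8]
gripper_width: 0.492
finger_force: 24.3
t: 5.65
tool_pos: [487.1, -276.9, 10.8]
tool_rot: [3.136, -0.193, -0.0]
ft_force: [-0.1, -0.1, -3.1]
gripper_width: 0.485
finger_force: 43.7
t 5.7 pos [ 487.1 -276.9   10.8] turn first: [ 0.  0. -0.] then shift cm: [-0.    0.06 -4.92] force [-0.1 -0.1 -3.1] grip 0.485 43.7
```

```bash
python3 -m jog '0 0 -0.3 0 0 0;0 0 -0.6 0 0 0;0 0 -1 0 0 0;0 0 -1 0 0 0;0 0 -1 0 0 0;0 0 -1.5 0 0 0;0 0 -1.5 0 0 0;0 0 -1.5 0 0 0;0 0 -1.5 0 0 0;0 0 0 0 0 0;0 0 0 0 0 0'; python3 go.py 475 269 110 10
python3 - <<'E'
from h import *
save(camera("side"),"p2s",4,(260,80,410,230));save(camera("top"),"p2",3,(340,130,520,280))
E
```

```text
t: 6.75
tool_pos: [487.3, -277.0, 110.3]
tool_rot: [3.135, -0.193, 0.001]
ft_force: [-0.1, -0.0, -2.4]
gripper_width: 0.484
finger_force: 43.7
t 6.8 pos [ 487.3 -277.   110.3] turn first: [ 0.   -0.01 -2.13] then shift cm: [ 8.270e+00 -5.399e+01  3.000e-02] force [-0.1 -0.  -2.4] grip 0.484 43.7
```

View pics/p2s.png

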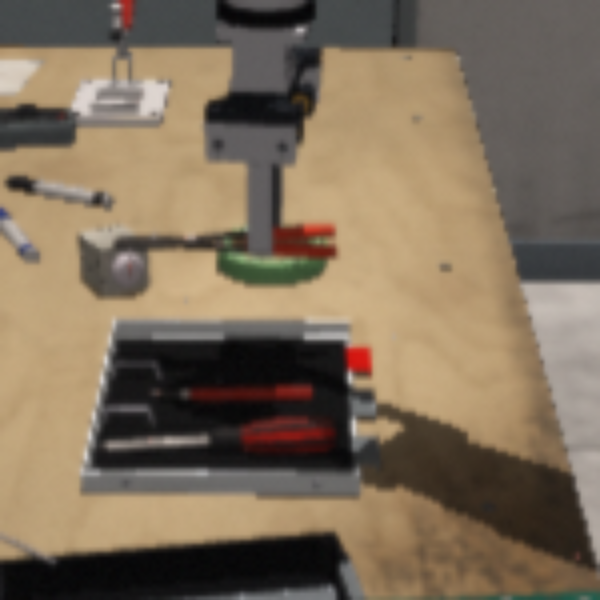

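The side view shows the pliers held closed and level about 90 mm above the rack at (275,240). The hook (250,393) and the screwdriver (220,437) haven't moved.

```bash
python3 -m jog '0 0 0 0 0 -0.7;0 0 0 0 0 -0.7;0 0 0 0 0 -0.73;0.6 -3.5 0 0 0 0;0.6 -3.5 0 0 0 0;0.6 -3.5 0 0 0 0;0.6 -3.5 0 0 0 0;0.6 -3.5 0 0 0 0;0.6 -3.5 0 0 0 0;0.6 -3.5 0 0 0 0;0.6 -3.5 0 0 0 0;0 0 0 0 0 0'; python3 go.py 471.5 271 110 10
```

```text
t: 8.05
tool_pos: [484.6, 11.1, 108.7]
tool_rot: [-3.126, -0.282, 0.003]
ft_force: [0.5, -0.2, -2.4]
gripper_width: 0.483
finger_force: 43.7
t 8.1 pos [484.6  11.1 108.7] turn first: [-0.02  0.01  0.04] then shift cm: [  3.22 -25.83  -0.13] force [ 0.5 -0.2 -2.4] grip 0.483 43.7
```

```bash
python3 -m jog '0.4 -3.2 0 0 0 0;0.4 -3.2 0 0 0 0;0.4 -3.2 0 0 0 0;0.4 -3.2 0 0 0 0;0.4 -3.2 0 0 0 0;0.4 -3.2 0 0 0 0;0.4 -3.2 0 0 0 0;0.4 -3.2 0 0 0 0;0 0 0 0 0 0;0 0 0 0 0 0;0 0 0 0 0 0'; python3 go.py 471.5 271 70 10
python3 - <<'E'
from h import *
save(camera("top"),"p3",4,(150,120,300,260));save(camera("side"),"p3s",3,(220,150,420,350))
E
```

```text
t: 9.15
tool_pos: [472.7, 263.6, 109.1]
tool_rot: [3.128, 0.272, -0.002]
ft_force: [0.7, 0.4, -1.9]
gripper_width: 0.486
finger_force: 43.7
t 9.2 pos [472.7 263.6 109.1] turn first: [ 0.01  0.01 -0.01] then shift cm: [ 0.01 -0.75  3.91] force [ 0.7  0.4 -1.9] grip 0.486 43.7
```

View pics/p3.png

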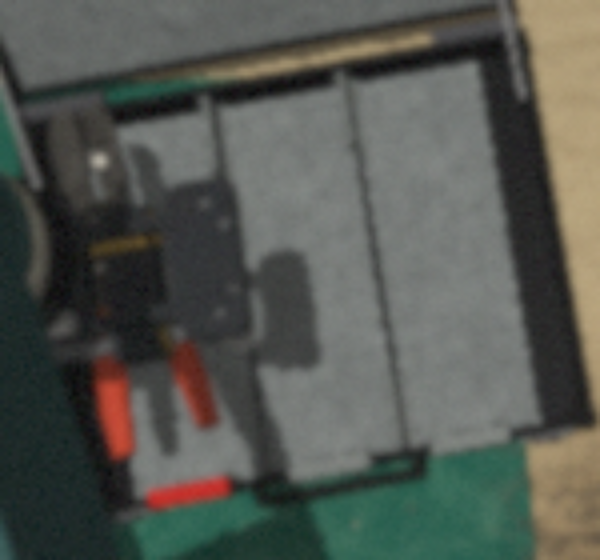

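View pics/p3s.png

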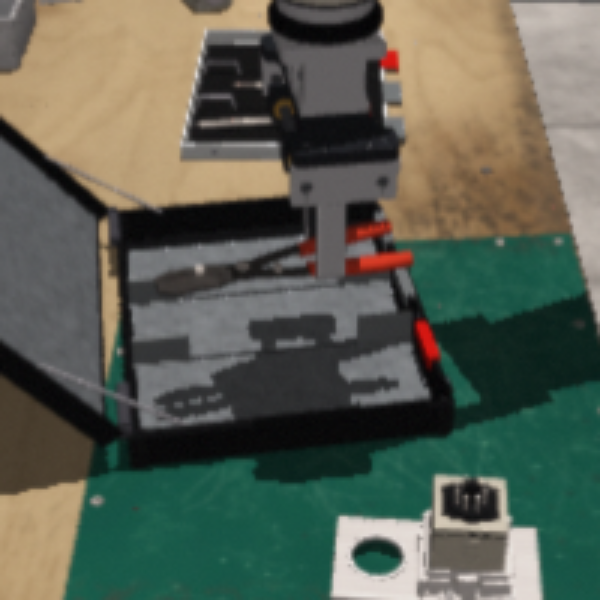

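The top view shows the pliers over compartment 1, with grip ends at (120,455) and (208,422) and the head tip at (85,110). They are turned about 3° more than the tool. The side view shows them level and closed.

Run:
```python
from h import *
c=camera("top")
A=lambda p:at(c,(p[0]/4-.4+150,p[1]/4-.4+120),113)[:2]
L,Rr,H,J=map(A,((120,458),(208,425),(85,110),(100,160)))
m=(L+Rr)/2;d=H-m;print(L,Rr,H,J,"mid",(m+H)/2,"len",np.hypot(*d),"yaw",np.degrees(np.arctan2(d[1],d[0])),"wid",np.hypot(*(L-Rr)))
for n in ("pliers",):
  for cc,z in((c,113),(camera("side"),113)):
    print([(at(cc,q["centre"],z)[:2].round(),q["p"]) for q in pinpoint(n,cc)[:2]])
    q=outline_of(n,cc)
    if q:
      v,u=np.nonzero(q[0]["pixels"]);P=np.array([at(cc,p,z)[:2] for p in zip(u,v)]);print(P.min(0),P.max(0))
print(state()["tool_pos"])
```

```text
[409.04385022 271.15456013] [425.54501845 227.69014288] [587.36931038 298.55691572] [560.97298521 289.25353197] mid [502.33187236 273.98963361] len 177.03013546186878 yaw 16.113984833824073 wid 46.49133381285616
[(array([ 500., -100.]), 0.62), (array([500., 276.]), 0.61)]
[409.23421518 222.94228116] [589.70195749 316.23231792]
[(array([506., 275.]), 0.71)]
[408.22126778 215.13201552] [588.05687187 310.85138251]
[472.8217032  264.48113883 109.88678562]
```

```bash
python3 -m jog '0 0 0 0 0 0.56;0 0 0 0 0 0;0 0 0 0 0 0'; python3 go.py 475 270.5 60 5.5
```

```text
t: 9.85
tool_pos: [472.7, 264.8, 109.8]
tool_rot: [3.138, 0.154, 0.0]
ft_force: [0.2, 0.5, -1.8]
gripper_width: 0.486
finger_force: 43.7
t 9.8 pos [472.7 264.8 109.8] turn first: [ 0.   -0.    0.01] then shift cm: [ 0.28 -0.55  4.98] force [ 0.2  0.5 -1.8] grip 0.486 43.7
```

```bash
python3 -m jog '0.3 -0.55 1 0 0 0;0 0 1.5 0 0 0;0 0 1.5 0 0 0;0 0 1 0 0 0;0 0 0 0 0 0;0 0 0 0 0 0'; python3 go.py 475 270.5 11 5.5
python3 - <<'E'
from h import *
c=camera("top");save(c,"p4",4,(150,120,300,260))
for cc in(c,camera("side")):
    q=outline_of("pliers",cc)
    if q:
      v,u=np.nonzero(q[0]["pixels"]);P=np.array([at(cc,p,63)[:2] for p in zip(u,v)]);print(P.min(0),P.max(0))
E
```

```text
t: 10.45
tool_pos: [474.9, 270.5, 59.2]
tool_rot: [3.137, 0.152, -0.002]
ft_force: [-1.0, -0.2, -1.6]
gripper_width: 0.483
finger_force: 43.7
t 10.4 pos [474.9 270.5  59.2] turn first: [0.   0.01 0.  ] then shift cm: [ 0.01 -0.    4.82] force [-1.  -0.2 -1.6] grip 0.483 43.7
[413.92043495 235.23448662] [592.28525382 314.33805632]
[413.47999919 230.10686424] [593.99315955 313.99632625]
```

View pics/p4.png

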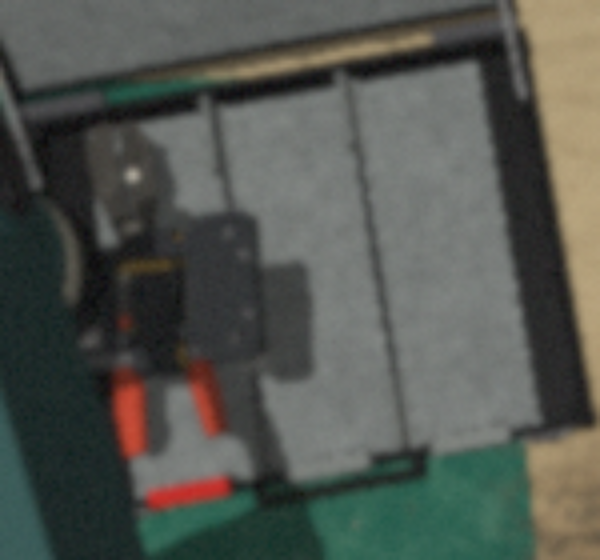

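The pliers now lie parallel to the compartment: grip ends at (132,455) and (215,432), head at (130,170), all between the ribs. Lowering them.

```bash
python3 -m jog '0 -0.15 1 0 0 0;0 0 1 0 0 0;0 0 1 0 0 0;0 0 1 0 0 0;0 0 0.5 0 0 0;0 0 0.2 0 0 0;0 0 0 0 0 0;0 0 0 0 0 0'; python3 go.py 475 272 10.5 5.5
```

```text
t: 11.45
tool_pos: [475.4, 272.3, 13.2]
tool_rot: [-3.138, -0.152, -0.001]
ft_force: [-0.5, 0.4, -2.0]
gripper_width: 0.485
finger_force: 43.7
t 11.4 pos [475.4 272.3  13.2] turn first: [-0.   -0.01  0.  ] then shift cm: [-0.04  0.02  0.27] force [-0.5  0.4 -2. ] grip 0.485 43.7
```

Lower until contact, then open to about 56 mm and lift.

```bash
python3 -m jog '0 0 0.1 0 0 0;0 0 0.1 0 0 0;0 0 0.05 0 0 0;0 0 0 0 0 0;0 0 0 0 0 0'; python3 -m jog '0 0 0 0 0 0;0 0 0 0 0 0;0 0 0 0 0 0;0 0 0 0 0 0;0 0 0 0 0 0' 0.4; python3 -m jog '0 0 -0.5 0 0 0;0 0 -1 0 0 0;0 0 -1.5 0 0 0;0 0 -2.5 0 0 0;0 0 -2.5 0 0 0;0 0 -2.5 0 0 0;0 0 -2 0 0 0;0 0 0 0 0 0;0 0 0 0 0 0' 0.4;  python3 go.py 503 -201.5 110 1.6
```

```text
t: 11.95
tool_pos: [475.2, 272.2, 10.5]
tool_rot: [-3.138, -0.152, -0.001]
ft_force: [0.4, -1.5, -1.7]
gripper_width: 0.482
finger_force: 43.7
t: 12.45
tool_pos: [475.1, 272.2, 10.4]
tool_rot: [-3.138, -0.152, -0.0]
ft_force: [0.1, -0.2, 0.8]
gripper_width: 0.599
finger_force: 0.0
t: 13.35
tool_pos: [475.3, 272.3, 136.2]
tool_rot: [-3.137, -0.152, -0.003]
ft_force: [0.4, -0.3, -0.1]
gripper_width: 0.602
finger_force: 0.0
t 13.3 pos [475.3 272.3 136.2] turn first: [-0.   -0.01  0.49] then shift cm: [ 1.44 47.44  2.62] force [ 0.4 -0.3 -0.1] grip 0.602 0.0
```

Move toward the hook, then check the pliers.

```bash
python3 -m jog '0 0 0 0 0 0.49;0 3.5 0 0 0 0;0 3.5 0 0 0 0;0.2 3.5 0 0 0 0;0.2 3.5 0 0 0 0;0.2 3.5 0 0 0 0;0.2 3.5 0 0 0 0;0.2 3.5 0 0 0 0;0.2 3.5 0 0 0 0;0.2 3.5 0 0 0 0;0.2 3.5 0 0 0 0;0 0 0 0 0 0';python3 -m jog '0 3 0.7 0 0 0;0 3 0.7 0 0 0;0 3 0.7 0 0 0;0 0 0 0 0 0;0 0 0 0 0 0' ; python3 go.py 503 -201.5 50 1.6
python3 - <<'E'
from h import *
c=camera("top");im=np.hstack([c["color"][120:260,150:300],c["color"][120:260,340:490]])[:,:,::-1];cv2.imwrite("pics/p5.png",cv2.resize(im,None,fx=2.6,fy=2.6))
E
```

```text
t: 14.55
tool_pos: [499.9, -80.7, 133.4]
tool_rot: [3.141, 0.036, -0.005]
ft_force: [-0.2, 0.8, -0.4]
gripper_width: 0.596
finger_force: 0.0
t: 15.05
tool_pos: [502.7, -166.3, 113.0]
tool_rot: [-3.139, -0.043, 0.004]
ft_force: [0.6, 0.8, 0.5]
gripper_width: 0.598
finger_force: 0.0
t 15.1 pos [ 502.7 -166.3  113. ] turn first: [-0.02  0.02 -0.  ] then shift cm: [-0.06  3.52  6.3 ] force [0.6 0.8 0.5] grip 0.598 0.0
```

View pics/p5.png

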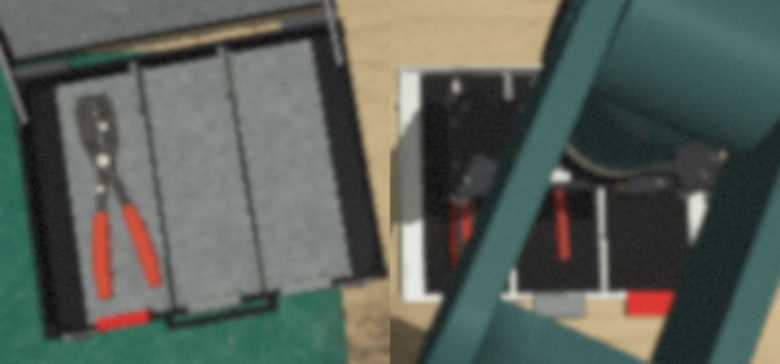

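The pliers lie closed and flat between the ribs of compartment 1, with grip ends at (103,298) and (155,285). The hook is still in place at (562,220).

```bash
python3 -m jog '0 1.8 1.5 0 0 0;0 1.7 1.5 0 0 0;0 0 1.5 0 0 0;0 0 1.5 0 0 0;0 0 0.3 0 0 0;0 0 0 0 0 0;0 0 0 0 0 0'; python3 go.py 503 -201.5 11 1.6
```

```text
t: 15.8
tool_pos: [504.8, -202.0, 51.8]
tool_rot: [3.141, 0.045, 0.001]
ft_force: [-0.7, 0.8, 0.9]
gripper_width: 0.603
finger_force: 0.0
t 15.8 pos [ 504.8 -202.    51.8] turn first: [ 0.   -0.01  0.01] then shift cm: [-0.18 -0.05  4.08] force [-0.7  0.8  0.9] grip 0.603 0.0
```

```bash
python3 -m jog '0 0 1.3 0 0 0;0 0 1.3 0 0 0;0 0 1 0 0 0;0 0 0.4 0 0 0;0 0 0.05 0 0 0;0 0 0 0 0 0;0 0 0 0 0 0'; python3 -m jog '0 0 0 0 0 0;0 0 0 0 0 0;0 0 0 0 0 0;0 0 0 0 0 0;0 0 0 0 0 0;0 0 0 0 0 0;0 0 0 0 0 0;0 0 0 0 0 0;0 0 0 0 0 0;0 0 0 0 0 0' 1 20; python3 -m jog '0 0 -0.5 0 0 0;0 0 -1 0 0 0;0 0 -1.5 0 0 0;0 0 -2.5 0 0 0;0 0 -2.5 0 0 0;0 0 -2 0 0 0;0 0 0 0 0 0;0 0 0 0 0 0'; python3 go.py 508 202 110 10.2
```

```text
t: 16.5
tool_pos: [504.6, -202.4, 11.0]
tool_rot: [3.141, 0.044, 0.001]
ft_force: [0.0, -0.3, 0.2]
gripper_width: 0.601
finger_force: 0.0
t: 17.5
tool_pos: [504.4, -202.2, 10.8]
tool_rot: [3.141, 0.044, 0.0]
ft_force: [0.6, -0.3, -0.1]
gripper_width: 0.091
finger_force: 20.0
t: 18.3
tool_pos: [504.7, -202.4, 111.7]
tool_rot: [3.14, 0.044, 0.003]
ft_force: [-0.1, -0.4, -1.1]
gripper_width: 0.086
finger_force: 20.0
t 18.3 pos [ 504.7 -202.4  111.7] turn first: [ 0.01 -0.01 -1.07] then shift cm: [  7.48 -39.75   0.17] force [-0.1 -0.4 -1.1] grip 0.086 20.0
```

```bash
python3 -m jog '0 0 0 0 0 -0.54;0 0 0 0 0 -0.54;0.6 -3.2 0 0 0 0;0.6 -3.2 0 0 0 0;0.6 -3.2 0 0 0 0;0.6 -3.2 0 0 0 0;0.6 -3.2 0 0 0 0;0.6 -3.2 0 0 0 0;0.6 -3.2 0 0 0 0;0.6 -3.2 0 0 0 0;0.6 -3.2 0 0 0 0;0.6 -3.2 0 0 0 0';python3 -m jog '0.6 -2.6 0 0 0 0;0.6 -2.6 0 0 0 0;0.4 -2.6 0 0 0 0;0 0 0 0 0 0;0 0 0 0 0 0;0 0 0 0 0 0' ; python3 go.py 511 201 60 10.2
```

```text
t: 19.5
tool_pos: [505.1, 124.5, 108.9]
tool_rot: [3.129, 0.281, -0.005]
ft_force: [0.7, -0.1, -0.6]
gripper_width: 0.085
finger_force: 20.0
t: 20.1
tool_pos: [507.9, 201.9, 109.9]
tool_rot: [3.128, 0.279, -0.003]
ft_force: [1.1, -0.8, 0.1]
gripper_width: 0.089
finger_force: 20.0
t 20.1 pos [507.9 201.9 109.9] turn first: [0.01 0.01 0.  ] then shift cm: [0.29 0.14 4.99] force [ 1.1 -0.8  0.1] grip 0.089 20.0
```

```bash
python3 -m jog '0.3 0.1 1.5 0 0 0;0 0 1.5 0 0 0;0 0 1.5 0 0 0;0 0 1.5 0 0 0;0 0 1.5 0 0 0;0 0 1.5 0 0 0;0 0 0.5 0 0 0;0 0 0.2 0 0 0;0 0 0.1 0 0 0;0 0 0 0 0 0;0 0 0 0 0 0'; python3 go.py 511 201 10.8 10.2
```

```text
t: 21.2
tool_pos: [512.1, 202.7, 13.6]
tool_rot: [-3.129, -0.281, -0.003]
ft_force: [-0.5, 0.0, -0.8]
gripper_width: 0.088
finger_force: 20.0
t 21.2 pos [512.1 202.7  13.6] turn first: [-0.   -0.01  0.01] then shift cm: [-0.14  0.15  0.28] force [-0.5  0.  -0.8] grip 0.088 20.0
```

```bash
python3 -m jog '0 0.1 0.15 0 0 0;0 0 0.1 0 0 0;0 0 0 0 0 0;0 0 0 0 0 0'; python3 -m jog '0 0 0 0 0 0;0 0 0 0 0 0;0 0 0 0 0 0;0 0 0 0 0 0;0 0 0 0 0 0' 0.75; python3 -m jog '0 0 -0.5 0 0 0;0 0 -1 0 0 0;0 0 -1.5 0 0 0;0 0 -2.5 0 0 0;0 0 -2.5 0 0 0;0 0 -2.5 0 0 0;0 0 -2 0 0 0;0 0 0 0 0 0;0 0 0 0 0 0' 0.45;  python3 go.py 490 -115.5 110 2.5
```

```text
t: 21.6
tool_pos: [512.0, 201.5, 10.8]
tool_rot: [3.129, 0.281, 0.001]
ft_force: [-0.8, -0.8, 3.7]
gripper_width: 0.084
finger_force: 20.0
t: 22.1
tool_pos: [511.5, 201.5, 10.1]
tool_rot: [3.129, 0.281, -0.0]
ft_force: [-0.4, -0.2, 0.4]
gripper_width: 0.253
finger_force: 0.0
t: 23.0
tool_pos: [512.0, 201.6, 136.3]
tool_rot: [-3.129, -0.281, -0.003]
ft_force: [-0.4, 0.3, 0.6]
gripper_width: 0.548
finger_force: 0.0
t 23.0 pos [512.  201.6 136.3] turn first: [-0.   -0.01  0.97] then shift cm: [-3.58 31.58  2.63] force [-0.4  0.3  0.6] grip 0.548 0.0
```

```bash
python3 -m jog '0 0 0 0 0 0.49;0 0 0 0 0 0.48;-0.4 3.5 0 0 0 0;-0.4 3.5 0 0 0 0;-0.4 3.5 0 0 0 0;-0.4 3.5 0 0 0 0;-0.4 3.5 0 0 0 0;-0.4 3.5 0 0 0 0;-0.4 3.5 0.5 0 0 0;-0.4 3.5 1 0 0 0;-0.4 3.5 1 0 0 0;0 0 0 0 0 0';python3 -m jog '0 0 1.5 0 0 0;0 0 1.5 0 0 0;0 0 0 0 0 0;0 0 0 0 0 0'; python3 go.py 490 -115.2 15 2.5
python3 - <<'E'
from h import *
c=camera("top");s=camera("side");im=np.hstack([c["color"][120:260,150:300],s["color"][130:270,240:390]])[:,:,::-1];cv2.imwrite("pics/p6.png",cv2.resize(im,None,fx=2.6,fy=2.6))
E
```

```text
t: 24.2
tool_pos: [486.8, -117.7, 106.9]
tool_rot: [-3.14, -0.06, 0.01]
ft_force: [-0.3, -1.0, -0.4]
gripper_width: 0.55
finger_force: 0.0
t: 24.6
tool_pos: [488.8, -113.9, 79.6]
tool_rot: [-3.14, -0.07, 0.003]
ft_force: [-0.2, 0.6, 0.3]
gripper_width: 0.55
finger_force: 0.0
t 24.6 pos [ 488.8 -113.9   79.6] turn first: [-0.01  0.01  0.  ] then shift cm: [0.11 0.13 6.46] force [-0.2  0.6  0.3] grip 0.55 0.0
```

View pics/p6.png

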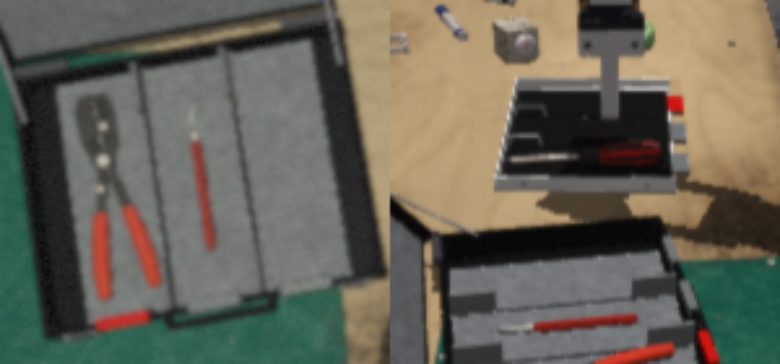

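The hook lies in the middle compartment, (190,110) to (210,247), and the pliers haven't moved. The side view shows the gripper above the screwdriver handle (630,153).

```bash
python3 -m jog '0.1 0.13 1.5 0 0 0;0 0 1.5 0 0 0;0 0 1.5 0 0 0;0 0 1.2 0 0 0;0 0 0.5 0 0 0;0 0 0.2 0 0 0;0 0 0 0 0 0;0 0 0 0 0 0'; python3 -m jog '0 0 0 0 0 0;0 0 0 0 0 0;0 0 0 0 0 0;0 0 0 0 0 0;0 0 0 0 0 0;0 0 0 0 0 0;0 0 0 0 0 0' 1 30; python3 -m jog '0 0 -0.5 0 0 0;0 0 -1 0 0 0;0 0 -1.5 0 0 0;0 0 -2.5 0 0 0;0 0 -2.5 0 0 0;0 0 -2 0 0 0;0 0 0 0 0 0;0 0 0 0 0 0'; python3 go.py 500 119 115 10.2
python3 - <<'E'
from h import *
save(camera("side"),"p7",4,(240,110,390,230))
E
```

```text
t: 25.5
tool_pos: [491.0, -116.2, 17.1]
tool_rot: [3.14, 0.069, 0.002]
ft_force: [-0.6, -0.8, 0.3]
gripper_width: 0.552
finger_force: 0.0
t: 26.2
tool_pos: [490.5, -116.1, 16.4]
tool_rot: [3.141, 0.068, 0.0]
ft_force: [-1.3, -1.5, 1.6]
gripper_width: 0.23
finger_force: 29.8
t: 27.0
tool_pos: [490.6, -116.1, 116.6]
tool_rot: [3.14, 0.068, 0.002]
ft_force: [-0.6, 0.6, -0.9]
gripper_width: 0.235
finger_force: 29.8
t 27.0 pos [ 490.6 -116.1  116.6] turn first: [ 0.   -0.01 -0.96] then shift cm: [  5.09 -22.97   0.16] force [-0.6  0.6 -0.9] grip 0.235 29.8
```

View pics/p7.png

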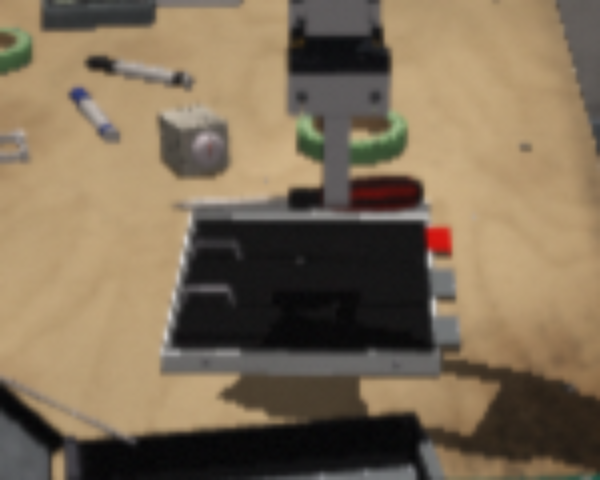

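The screwdriver is held level above the empty rack at (330,195).

```bash
python3 -m jog '0 0 0 0 0 -0.48;0 0 0 0 0 -0.48;0.7 -3 0 0 0 0;0.7 -3 0 0 0 0;0.7 -3 0 0 0 0;0.7 -3 0 0 0 0;0.7 -3 0 0 0 0;0.7 -3 0 0 0 0;0.7 -3 0 0 0 0;0.5 -2 0 0 0 0;0 0 0 0 0 0;0 0 0 0 0 0'; python3 go.py 502.5 120 60 10.2
```

```text
t: 28.25
tool_pos: [502.0, 119.7, 114.7]
tool_rot: [3.128, 0.28, -0.005]
ft_force: [-0.8, 0.0, -0.3]
gripper_width: 0.229
finger_force: 29.8
t 28.2 pos [502.  119.7 114.7] turn first: [0.   0.02 0.  ] then shift cm: [ 0.06 -0.02  5.47] force [-0.8  0.  -0.3] grip 0.229 29.8
```

```bash
python3 -m jog '0 0 1.5 0 0 0;0 0 1.5 0 0 0;0 0 1.5 0 0 0;0 0 1.5 0 0 0;0 0 1.5 0 0 0;0 0 1.5 0 0 0;0 0 0.5 0 0 0;0 0 0.2 0 0 0;0 0 0 0 0 0;0 0 0 0 0 0;0 0 0 0 0 0'; python3 go.py 502.5 120 16.4 10.2
```

```text
t: 29.35
tool_pos: [503.6, 119.9, 20.2]
tool_rot: [3.129, 0.279, 0.003]
ft_force: [0.4, 0.1, -0.5]
gripper_width: 0.23
finger_force: 29.8
t 29.4 pos [503.6 119.9  20.2] turn first: [ 0.   -0.01 -0.  ] then shift cm: [-0.11 -0.03  0.38] force [ 0.4  0.1 -0.5] grip 0.23 29.8
```

```bash
python3 -m jog '0 0 0.15 0 0 0;0 0 0.15 0 0 0;0 0 0.05 0 0 0;0 0 0 0 0 0;0 0 0 0 0 0'; python3 -m jog '0 0 0 0 0 0;0 0 0 0 0 0;0 0 0 0 0 0;0 0 0 0 0 0;0 0 0 0 0 0' 0.52; python3 -m jog '0 0 -0.5 0 0 0;0 0 -1 0 0 0;0 0 -1.5 0 0 0;0 0 -2.5 0 0 0;0 0 -2.5 0 0 0;0 0 -2.5 0 0 0;0 2.5 -2 0 0 0;0 3 0 0 0 0;0 3 0 0 0 0;0 3 0 0 0 0;0 3 0 0 0 0;0 0 0 0 0 0'
python3 - <<'E'
from h import *
c=camera("top");s=camera("side");im=np.hstack([c["color"][120:260,150:300],s["color"][200:340,220:370]])[:,:,::-1];cv2.imwrite("pics/p8.png",cv2.resize(im,None,fx=2.6,fy=2.6))
for n in("pliers","hook_tool","screwdriver"):
    print(n,[[at(v,q["centre"],10)[:2].round() for q in pinpoint(n,v)[:1]] for v in(c,s)])
E
```

```text
t: 29.85
tool_pos: [503.2, 120.0, 16.4]
tool_rot: [3.129, 0.279, 0.001]
ft_force: [-0.9, 0.1, 4.3]
gripper_width: 0.234
finger_force: 29.8
t: 30.35
tool_pos: [502.8, 119.9, 15.5]
tool_rot: [3.129, 0.279, -0.001]
ft_force: [-0.4, 0.2, 1.0]
gripper_width: 0.477
finger_force: 0.0
t: 31.55
tool_pos: [529.2, -25.9, 141.8]
tool_rot: [3.128, 0.272, 0.002]
ft_force: [-1.7, 0.1, -0.3]
gripper_width: 0.482
finger_force: 0.0
pliers [[array([503., 283.])], [array([501., 277.])]]
hook_tool [[array([525., 201.])], [array([512., 202.])]]
screwdriver [[array([529., 127.])], [array([530., 131.])]]
```

View pics/p8.png

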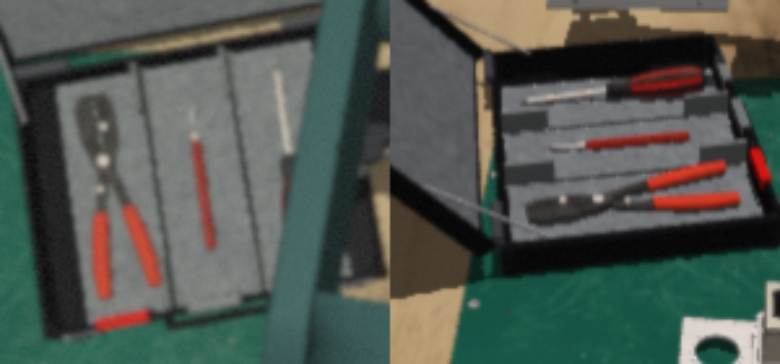

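All three tools lie in the right compartments. One last numeric check that the pliers stayed closed.

Run:
```python
from h import *
c=camera("top");q=outline_of("pliers",c)[0];v,u=np.nonzero(q["pixels"]);P=np.array([at(c,p,14)[:2] for p in zip(u,v)])
b=np.radians(10.2)
X=(P-[504.7,278.9])@np.array([[np.cos(b),-np.sin(b)],[np.sin(b),np.cos(b)]])
print("ext",X.min(0),X.max(0))
for x in(-80,-70,-60,-40,-30,-20):
    k=abs(X[:,0]-x)<4;print(x,X[k,1].min().round(1),X[k,1].max().round(1),np.ptp(X[k,1]).round(1))
print(state()["joint_velocities"])
```

```text
ext [-88.26422815 -30.69923418] [90.8260982  25.10393203]
-80 -29.8 25.1 54.9
-70 -30.7 24.5 55.2
-60 -29.4 23.0 52.5
-40 -25.6 22.6 48.2
-30 -22.3 19.2 41.5
-20 -19.1 17.7 36.8
[-0.00460505  0.00386334  0.00061831 -0.00243704 -0.00072201  0.00207314]
```

The grips measure about 55 mm across the ends (57 mm when closed), so the pliers are shut.

```bash
python3 -c "
from cell import *
print(close_job())"
```

```text
the job is handed in; nothing more can be done
None
```

I handed the job in at about 32 s: the last pictures show pliers (closed), spring hook and screwdriver flat in compartments 1, 2 and 3 counted from the red tab, though no verdict came back and I didn't re-measure the loose items.

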